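# Hang a tube carrier on the sloped feed rail and send it to the stop

## Robot

A 7-joint arm with a two-finger parallel gripper is mounted at the origin on the work surface. World frame = base frame: x ahead of the robot, y to its left, z up, the work surface at z = 0. Lengths are in m, angles in degrees, forces in N, time in s.
With the tool pointing down it reaches from about 0.425 to 0.875 m from the base axis. Payload 4.7 kg.
Tool frame: the origin (TCP) lies between the finger pads; the fingertips stand 19 mm ahead of it and the grasp point (between the pads) is the TCP; x points along the fingers, z is the direction in which the jaws open and shut, and the axes are right-handed (so a half turn about x gives the same grasp; the last joint's range is limited). The gripper opens to 87 mm and grips with 3 to 60 N. Pads are 19 mm wide; open, the fingers measure 117 mm over their backs; the gripper's body (75 mm by 190 mm) begins 51 mm behind the grasp point.
Start: joints at [-71.9, 18.392, -4.016, 83.108, 1.295, 78.541, -3.26], TCP at [0.193, 0.621, 0.242] pointing down, gripper open.
Joint ranges: [-163.93, 163.93], [-17.29, 119.83], [-79.2, 71.16], [3.27, 140.29], [-89.18, 269.18], [5.43, 117.66], [-154.24, 154.24]. Speed limits (degrees/s): [147.25, 147.25, 180, 180, 180, 180, 180].

## Interface

Orientations are given as [roll, pitch, yaw] about the fixed x, y, z axes, in that order (R = Rz(yaw) Ry(pitch) Rx(roll)).
In Python, from cell import monitor, read_camera, camera_model, env, regions_of gives the robot as it stands. The module is installed in compiled form; this text tells all that it offers.
- The arm moves only by the tool step_arm, never from a script. Its argument "deltas" is a list of rows, each a list of 5 numbers: the gripper's target within -1 to 1 (fully open at 1, half-way at 0, shut at -1), then the shift along the tool's x, y, z in m, then the turn about the tool's x in degrees. A call has 1 to 12 rows; each row is the pose to reach, as a shift and turn from the pose commanded when the call began, along the tool's axes at that moment; what a row does not reach only later rows make up. A row lasts 1/8 s, in which the tool goes at most 62.5 mm and 10.7 degrees, less where a joint would pass 70% of its speed; a pose out of reach is approached as far as the arm can. A call with a gripper value outside its range is refused whole. The fingers move at their own pace and stop on an object; "newtons" is the grip in N (left out, the last holds). Time passes only in rows, so rows that repeat a pose let the fingers close. It gives the time, the measured TCP pose, the force and the opening at its end, in the units of the state.
- monitor.get_obs(): the state, without advancing time (a new reading comes with each control period).
- read_camera(name): name is "scene" or "side" or "wrist"; returns (picture, depth): 384x512x3 uint8, red, green, blue; 384x512 float32, m along the optical axis (not along the pixel's ray), 0 where there is no reading.
- camera_model(name): a dict with "fx", "fy", "cx", "cy" (pixels), "k1" (the pictures are not rectified: a ray, as slopes to the right and down, at radius r is drawn at 1 + k1 r^2 times it, then the intrinsics apply), "xyz" and "attitude" of the camera in the world. Camera axes: x right, y down, z forward; pixel columns grow to the right and rows downward; lengths in m; the calibration is good to about 2 mm. A picture is of the moment at which its call begins: read the wrist's pose just before it. camera_model takes no time and is no camera call; for the wrist camera it gives the pose at the moment of the call.
- env.sign_off(): hands the job in, once; it reports no verdict.
Trained networks look in the newest picture that a camera, given by its name, has taken for a name from the list of things; names that differ only in an ending like _2 or _b are one class to them, and where a whole thing is asked for, a point or a joint stands for the part that bears it (a point fixed in the world has none). Each returns a list of dicts, best first, with "p" (0 to 1); they miss things now and then, are a little off and sometimes report something else, mostly with a low value. They report only what shows in the picture. A call takes as long as a camera call. They do not tell look-alikes from the thing itself.
- regions_of(camera, thing): "pixels" (384x512 bool, what is visible of it) and "pixel" ([column, row] in pixels, amid what is visible of it).
The state is a dict: "time_s": time; "qpos": joint angles; "joint_velocities": joint speeds; "effort": joint torques, N m; "tool_pos": TCP position; "tool_rot": TCP orientation; "force": force on the tool from outside, world axes, zero at the start; "wrist_torque": the same for the moment, N m; "grip_width": finger opening in m.
Only numpy, scipy, OpenCV 4.12 (cv2) and the standard library are available. Lean on these libraries where they do the work, as an engineer would, in place of code of your own. Each camera call takes 0.05 s, during which the arm holds its last target. There are 200 camera calls.

## Task

Hook the blue tube carrier onto the high end of the sloped rail, lowering it gently until the rail takes its weight while you still hold it, then push it downhill along the rail through the orange spring gate and let go there, so that it slides by itself down to the rubber stop and hangs there. The rail is sprung and delicate, so never press or jam anything against it hard, and leave the other things on the bench alone.

Things in the scene. Friction and masses are not known exactly. Their poses are not given: they have to be found in the camera images.
- carrier_grip (a point): Centre of the grip block of the blue tube carrier (loose, upright, 0.3 to 0.5 kg). Block: 16 mm along x, 30 along y, 42 high; take it from above, fingers on its -x and +x sides. It ends 20 mm above and 22 mm below this point; a steel head plate (80 along y, x -25 to +10 mm) lies under it. Point is 154 mm above the underside. Axes: y along the rail, +y uphill; +x is the hook's open side.
- carrier_hook (a point): Point of the carrier where the bar's axis lies once hung: 39 mm under carrier_grip, 115 above the underside. C-shape: head plate above, back plate at x -21 to -25 mm, tube block below (46 x 80 mm, caps to 57 mm under this point). Slippery saddles at y +-28 mm: 2.5 mm play each side, flared lips to 14 mm below. Slide the bar in from +x with this point 20 to 50 mm above the bar's axis.
- carrier_pin (a point): End of the carrier's white striker pin (8 mm thick, along x, midway along the carrier): 28 mm to the +x side of carrier_hook and 9 mm above it. It pushes the orange gate open. The carrier reaches 40 mm either way in y; the -y end of its tube block meets the rubber stop.
- stand: Fixed stand. Origin on the bench under the bar's low end; robot on its -x side. The bar (round steel, 10 mm thick) runs over the y axis (x = 0), axis 155 mm high at y = 0, rising to +y, ending at y = 0.31 m. Its slope is NOT measured: 0.15 to 0.24 rad, differing each time, so its height must be felt. Posts (255 mm high at y = 0.315 m), beams (x 52 to 77 mm) and brackets are all at +x.
- load_foot (a point): Point on the bench under the loading place, 0.255 m along the stand's y. The bar's axis here is 193 to 218 mm high depending on the unmeasured slope. The bar is sprung: it yields from about 2 to 3 N downward push, then 1 mm per 6 N, up to 12 mm. Over 15 N between the held carrier, or the robot, and any part of stand, bar, gate or stop is too hard.
- gate_foot (a point): Point on the bench under the place of the orange spring gate, 0.19 m along the stand's y. The gate is a paddle 30 mm long, 12 high, 5 thick, 2 to 14 mm above the bar's axis level, reaching from a pivot 45 mm on the +x side to 15 mm from the axis. The pin meets it with the carrier at about y 0.20 m and slips past, after 2 to 6 N of push, at about y 0.155 to 0.17 m; it snaps shut behind.
- stop_foot (a point): Point on the bench under the face of the rubber stop, at y about 0.01 to 0.02 m of the stand: a black pad 34 x 30 mm hung 85 mm below the low end of the bar, giving up to 16 mm on a spring. A carrier at rest against it has carrier_hook at about y 0.03 to 0.05 m. Let go between the gate and 0.10 m it slides there by itself in about 1 s.
- gate (a joint): Opening of the orange gate in rad: 0 shut across the carrier's way, about 0.9 to 1.0 when the pin slips past, at most 1.4. It opens downhill only and springs shut.
- rack_orange: Bystander, to be left alone: orange tube rack, 60 x 120 x 60 mm; origin at the centre of its underside.
- rack_white: Bystander, to be left alone: white tube rack, 60 x 120 x 60 mm; origin at the centre of its underside.
- reagent_jar: Bystander, to be left alone: amber jar, 56 mm wide, 75 mm high; origin at the centre of its underside.
- tip_box: Bystander, to be left alone: blue box with clear lid, 87 x 122 x 54 mm; origin at the centre of its underside.
- dish: Bystander, to be left alone: clear flat dish, 88 mm wide, 14 mm high; origin at the centre of its underside.
- wash_bottle: Bystander, to be left alone: white bottle with red cap, 60 mm wide, 130 mm high; origin at the centre of its underside.
- marker: Bystander, to be left alone: white pen with red cap, lying, 125 mm long; origin at the centre of its underside.
There are look-alikes about, which are no part of the job. What is shaped like the part that bears carrier_grip but green or purple is not meant.

How it is judged:
By the outcome, as a careful person would: the job done as asked, in the order asked, and still so for the second after the job is handed in, with the robot touching nothing.
It also fails if it takes over 54 s, if anything falls off the work surface, if the arm or the gripper's body presses on something with over 40 N, if the wrist force passes 120 N, or if a joint passes its speed limit or range.

## Working session

There is one attempt and no reset: what is moved stays moved. The work goes in short steps, Python scripts to look and compute and a tool call to move; the robot and the scene stay as the last step left them, time stands still between calls to the robot, and variables do not carry over. Pictures are saved under pics/ and viewed, about 8 in all and at most 12, crops included, and the job is handed in when it is done.

Besides the shell and the picture viewer there is one more tool, called after "Call:" as a command line: name --pt "numbers of a row" for each row, then --argument value for the rest. step_arm: Moves the arm, as the interface text tells. Its arguments: {"type":"object","properties":{"deltas":{"type":"array"},"newtons":{"type":"number"}},"required":["deltas"]}

```bash
mkdir -p pics; ls
cat > h.py <<'E'
import numpy as np, cv2
from scipy.spatial.transform import Rotation as R
from cell import monitor, read_camera, camera_model, env, regions_of
def rot(a):
    a=np.array(a,float)
    return a if a.shape==(3,3) else R.from_euler('xyz',a,degrees=True).as_matrix()
def pts(cm,dep,uv):
    uv=np.atleast_2d(uv).astype(float)
    d=np.stack([(uv[:,0]-cm['cx'])/cm['fx'],(uv[:,1]-cm['cy'])/cm['fy']],1)
    s=d.copy()
    for _ in range(8): s=d/(1+cm['k1']*(s**2).sum(1,keepdims=True))
    z=dep[uv[:,1].astype(int),uv[:,0].astype(int)]
    p=np.c_[s*z[:,None],z]
    w=p@rot(cm['attitude']).T+np.array(cm['xyz']); w[z<=0]=np.nan
    return w
def grid(cm,dep):
    v,u=np.mgrid[0:384,0:512]
    return pts(cm,dep,np.c_[u.ravel(),v.ravel()]).reshape(384,512,3)
def proj(cm,P):
    p=(np.atleast_2d(P)-np.array(cm['xyz']))@rot(cm['attitude'])
    s=p[:,:2]/p[:,2:]; s=s*(1+cm['k1']*(s**2).sum(1,keepdims=True))
    return s*[cm['fx'],cm['fy']]+[cm['cx'],cm['cy']]
E
cat > a.py <<'E'
from h import *
o=monitor.get_obs(); print(o['tool_pos'],o['tool_rot'],o['force'],o['grip_width'])
ims=[]
for c in ['scene','side']:
    cm=camera_model(c); im,dp=read_camera(c); print(c,cm)
    np.savez('/tmp/'+c,im=im,dp=dp); G=grid(cm,dp)
    for t in ['carrier_grip','stand','gate']:
        for r in regions_of(c,t):
            m=r['pixels']; q=G[m]; q=q[~np.isnan(q[:,0])]
            if len(q): print(c,t,round(r['p'],2),np.round(r['pixel']),m.sum(),np.median(q,0).round(3),np.percentile(q,2,0).round(3),np.percentile(q,98,0).round(3),im[m].mean(0).round())
    cv2.imwrite(f'pics/{c}0.png',cv2.resize(im[:,:,::-1],(800,600)))
E
python3 a.py
```

```text
pics
[0.19313116 0.62012529 0.24049131] [-176.04990054   89.89493624 -103.3435482 ] [0.45985428 0.1365824  0.22026975] 0.08715166287322168
scene {'fx': 379.3859511898773, 'fy': 379.3859511898773, 'cx': 256.13354789114084, 'cy': 197.0793792535242, 'k1': -0.0987032347684774, 'xyz': array([1.11427861, 0.7008985 , 0.85046935]), 'attitude': array([-129.18524233,    1.14936667,  138.31534115])}
scene carrier_grip 0.89 [318. 332.] 1254 [0.73  0.443 0.061] [0.677 0.402 0.001] [0.759 0.469 0.175] [127.  73. 136.]
scene carrier_grip 0.85 [369. 240.] 855 [0.403 0.347 0.058] [0.244 0.284 0.001] [0.429 0.378 0.175] [118.  72. 117.]
scene carrier_grip 0.75 [386. 277.] 1375 [0.48  0.456 0.08 ] [0.45  0.412 0.002] [0.503 0.492 0.173] [ 57. 115.  61.]
scene carrier_grip 0.65 [341. 258.] 1458 [0.504 0.335 0.058] [0.439 0.292 0.   ] [0.526 0.371 0.175] [ 92. 101. 119.]
scene stand 0.6 [226. 226.] 5239 [0.635 0.027 0.015] [ 0.546 -0.197  0.001] [0.711 0.184 0.239] [145. 144. 146.]
scene stand 0.4 [343. 258.] 1423 [0.504 0.334 0.059] [0.47  0.292 0.005] [0.526 0.371 0.175] [ 94. 103. 121.]
scene gate 0.5
[... 346 characters left out ...]
61])}
side carrier_grip 0.79 [254. 149.] 407 [0.692 0.423 0.094] [0.673 0.392 0.01 ] [0.728 0.466 0.174] [140.  81. 155.]
side carrier_grip 0.63 [174. 178.] 1144 [0.383 0.322 0.076] [0.343 0.302 0.002] [0.423 0.362 0.171] [114.  58. 136.]
side carrier_grip 0.56 [204. 180.] 870 [0.486 0.312 0.059] [0.466 0.287 0.001] [0.528 0.494 0.174] [115. 124. 144.]
side carrier_grip 0.47 [298. 233.] 6266 [ 0.626 -0.067  0.051] [ 0.551 -0.205  0.005] [0.713 0.166 0.228] [181. 180. 185.]
side stand 0.59 [294. 234.] 6658 [ 0.626 -0.06   0.037] [ 0.549 -0.205  0.001] [0.727 0.186 0.226] [178. 177. 182.]
side gate 0.46 [272. 178.] 71 [0.585 0.021 0.198] [0.566 0.018 0.19 ] [0.601 0.029 0.204] [225. 129.  29.]
```

View pics/scene0.png

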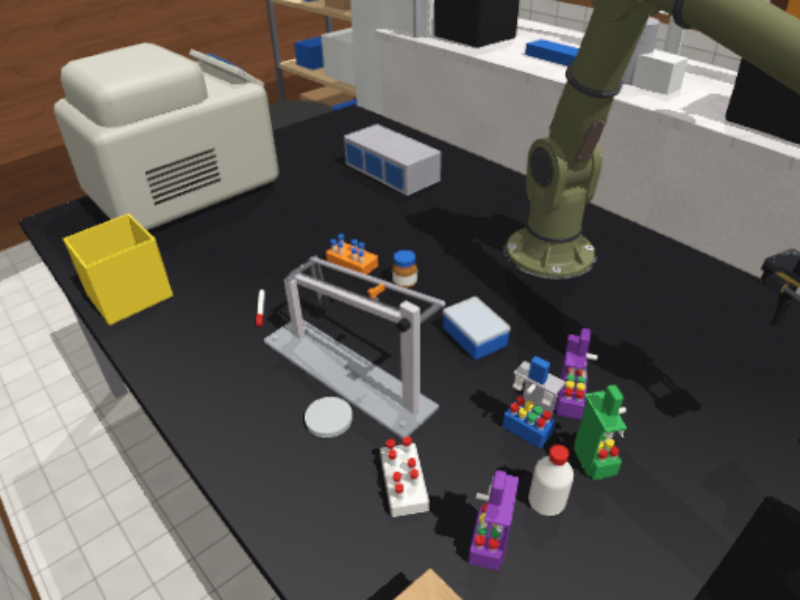

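View pics/side0.png

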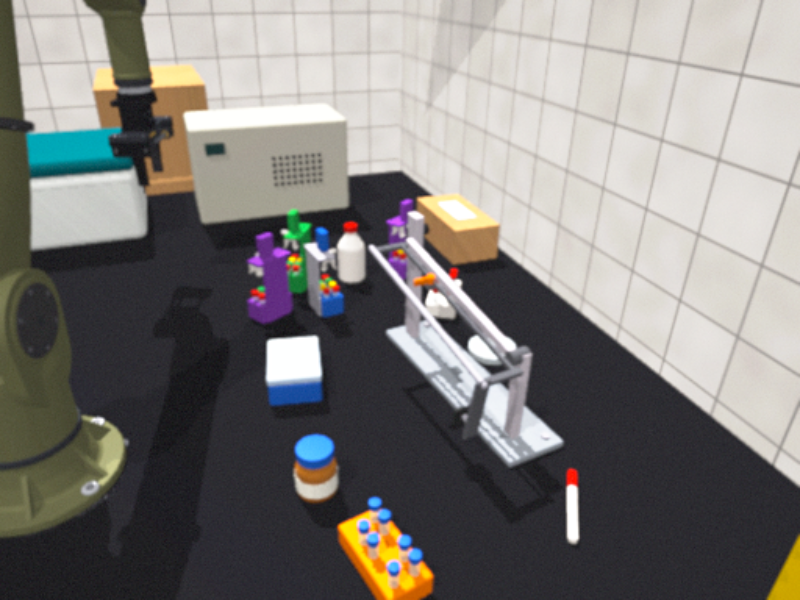

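Blue target at scene (341,258); look-alikes: purple (318,332), purple (369,240), green (386,277). Now the geometry of the carrier and bar.

```bash
cat > b.py <<'E'
from h import *
rng=np.random.default_rng(0)
for c in ['scene','side']:
    d=np.load(f'/tmp/{c}.npz'); im,dp=d['im'],d['dp']; cm=camera_model(c); G=grid(cm,dp)
    hsv=cv2.cvtColor(im,cv2.COLOR_RGB2HSV)
    X,Y,Z=G[...,0],G[...,1],G[...,2]
    b=(abs(hsv[...,0].astype(int)-110)<12)&(hsv[...,1]>120)&(X>.43)&(X<.56)&(Y>.25)&(Y<.42)
    for n,mm in [('grip',b&(Z>.125)),('griptop',b&(Z>.168)),('tube',b&(Z<.065)&(Z>.01)),('gripside',b&(Z>.135)&(Z<.166))]:
        q=G[mm]
        if len(q)>4:
            r=cv2.minAreaRect((q[:,:2]*1000).astype(np.float32)); print(c,n,len(q),q.mean(0).round(4),q.min(0).round(3),q.max(0).round(3),np.round(r[0]),np.round(r[1],1),round(r[2],1))
    # head plate: any pixel z .11-.14
    q=G[(X>.43)&(X<.56)&(Y>.25)&(Y<.42)&(Z>.122)&(Z<.136)&~b]
    if len(q)>4:
        r=cv2.minAreaRect((q[:,:2]*1000).astype(np.float32)); print(c,'head',len(q),q.mean(0).round(4),q.min(0).round(3),q.max(0).round(3),np.round(r,1) if 0 else r)
    # bar RANSAC
    m=(X>.48)&(X<.8)&(Y>-.3)&(Y<.25)&(Z>.12)&(Z<.3)
    q=G[m]; 
    for k in range(4):
        best=None
        for _ in range(600):
            i,j=rng.choice(len(q),2,False); u=q[j]-q[i]; L=np.linalg.norm(u)
            if L<.08: continue
            u/=L; w=q-q[i]; dist=np.linalg.norm(w-np.outer(w@u,u),axis=1); inl=dist<.006
            if best is None or inl.sum()>best.sum(): best=inl
        p=q[best]; ce=p.mean(0); u=np.linalg.svd(p-ce)[2][0]; u*=np.sign(u[1]); t=(p-ce)@u
        print(c,'line',len(p),'ends',(ce+u*t.min()).round(3),(ce+u*t.max()).round(3),'slope',np.arctan2(u[2],np.hypot(*u[:2])).round(3),'yaw',np.degrees(np.arctan2(u[1],u[0])).round(2))
        q=q[~best]
    # base plate
    if c=='scene':
        q=G[(X>.5)&(X<.75)&(Y>-.24)&(Y<.2)&(Z>.008)&(Z<.02)&(hsv[...,1]<60)&(hsv[...,2]>80)]
        print('base',len(q),cv2.minAreaRect((q[:,:2]*1000).astype(np.float32)),np.median(q[:,2]))
        cv2.imwrite('pics/crop.png',cv2.resize(im[200:310,290:430,::-1],(760,597),interpolation=cv2.INTER_CUBIC))
for t in ['rack_orange','rack_white','reagent_jar','tip_box','dish','wash_bottle','marker']:
    pass
E
python3 b.py
```

```text
scene grip 173 [0.502  0.3322 0.161 ] [0.489 0.315 0.134] [0.509 0.344 0.178] [499. 330.] [17.1 29.3] 10.0
scene griptop 68 [0.4996 0.3301 0.174 ] [0.49  0.315 0.168] [0.508 0.344 0.178] [499. 330.] [16.1 29.9] 14.7
scene tube 356 [0.5141 0.34   0.0302] [0.472 0.291 0.01 ] [0.529 0.374 0.045] [502. 331.] [46.9 83.4] 11.2
scene gripside 95 [0.5036 0.3335 0.1518] [0.489 0.319 0.135] [0.509 0.344 0.166] [503. 333.] [14.2 30.1] 31.8
scene head 314 [0.4912 0.3447 0.1318] [0.431 0.288 0.122] [0.526 0.42  0.136] ((469.96270751953125, 351.05267333984375), (79.54634094238281, 144.17916870117188), 30.837669372558594)
scene line 287 ends [ 0.583 -0.197  0.153] [0.541 0.15  0.21 ] slope 0.162 yaw 96.9
scene line 267 ends [ 0.65  -0.164  0.162] [0.614 0.169 0.215] slope 0.157 yaw 96.16
scene line 158 ends [0.629 0.167 0.121] [0.628 0.168 0.256] slope 1.564 yaw 155.88
scene line 157 ends [ 0.653 -0.153  0.155] [0.614 0.168 0.205] slope 0.152 yaw 96.97
base 3031 ((682.5740356445312, -5.18951416015625), (158.4778594970703, 401.80804443359375), 6.750852108001709) 0.013020727315350533
side grip 99 [0.
[... 225 characters left out ...]
 0.0284] [0.479 0.283 0.01 ] [0.522 0.309 0.044] [500. 297.] [44.1 24.2] 4.4
side gripside 63 [0.4927 0.3184 0.1526] [0.484 0.309 0.138] [0.503 0.34  0.166] [490. 323.] [14.6 30.8] 37.6
side head 179 [0.4792 0.336  0.131 ] [0.437 0.285 0.122] [0.522 0.419 0.135] ((484.1993103027344, 357.74530029296875), (57.30877685546875, 142.5031280517578), 16.611438751220703)
side line 455 ends [ 0.576 -0.204  0.153] [0.534 0.145 0.212] slope 0.167 yaw 96.74
side line 447 ends [ 0.64  -0.193  0.152] [0.608 0.161 0.22 ] slope 0.191 yaw 95.26
side line 389 ends [ 0.631 -0.193  0.15 ] [0.589 0.148 0.207] slope 0.164 yaw 96.96
side line 229 ends [ 0.649 -0.173  0.163] [0.599 0.147 0.206] slope 0.132 yaw 98.82
```

View pics/crop.png

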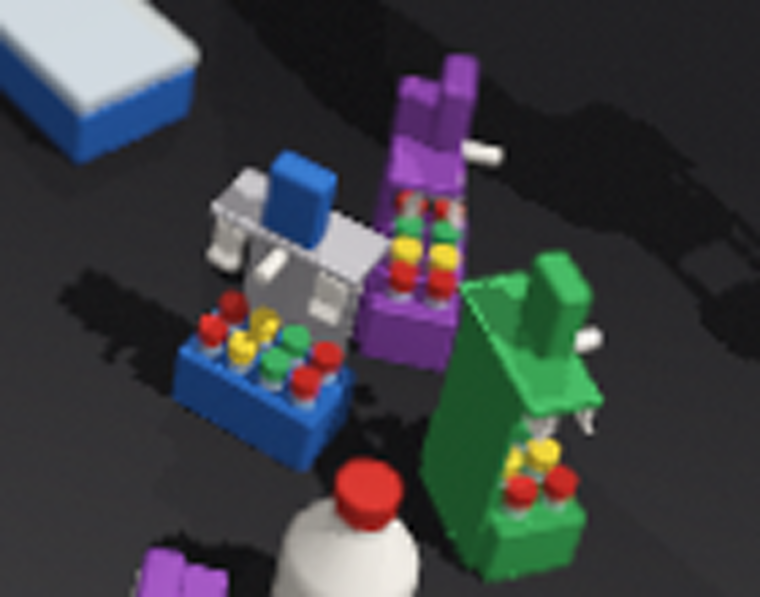

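The crop shows the blue block at (300,200) on the grey head plate, open side with pin towards the camera (+x). This is the right one. Next: tool axes and the first move.

```bash
cat >> h.py <<'E'
def plan(target,yaw_jaw=None):
    """shift in tool axes from measured pose, turn about tool x so jaw axis (z) has world yaw (mod 180)"""
    o=monitor.get_obs(); T=rot(o['tool_rot']); d=T.T@(np.array(target)-o['tool_pos'])
    j=np.degrees(np.arctan2(T[1,2],T[0,2]))
    print('t',round(o['time_s'],2),'pos',o['tool_pos'].round(4),'jaw yaw',round(j,2),'F',o['force'].round(2),'w',round(o['grip_width'],4),'q7',o['qpos'].round(1))
    print('tool->world cols\n',T.round(3)); print('shift',d.round(4), end=' ')
    if yaw_jaw is not None:
        t=-(yaw_jaw-j); t=(t+90)%180-90; print('turn (tool x down)',round(t,1))
    return d
E
python3 -c "
from h import *
plan([.497,.328,.29],12)"
```

```text
t 0.4 pos [0.1932 0.6205 0.2414] jaw yaw 72.71 F [0.24 0.21 0.42] w 0.0871 q7 [-71.9  18.4  -4.   83.1   1.3  78.5  -3.3]
tool->world cols
 [[-0.    -0.955  0.297]
 [-0.     0.297  0.955]
 [-1.    -0.    -0.   ]]
shift [-0.0485 -0.377  -0.189 ] turn (tool x down) 60.7
```

Call:
step_arm --pt "0.3 -0.04 -0.03 -0.015 5" --pt "0.3 -0.0485 -0.08 -0.04 13" --pt "0.2 -0.0485 -0.133 -0.067 21" --pt "0.1 -0.0485 -0.186 -0.093 30" --pt "0.1 -0.0485 -0.239 -0.12 38.5" --pt "0.1 -0.0485 -0.292 -0.146 47" --pt "0.1 -0.0485 -0.337 -0.169 55" --pt "0.1 -0.0485 -0.367 -0.184 59.5" --pt "0.1 -0.0485 -0.377 -0.189 60.7" --pt "0.1 -0.0485 -0.377 -0.189 60.7" --newtons 25

```text
time_s: 1.65
tool_pos: [0.4964, 0.3291, 0.2899]
tool_rot: [133.5, 89.9, 145.6]
force: [0.7, 0.5, 0.5]
grip_width: 0.048
```

```bash
cat > c.py <<'E'
from h import *
plan([.497,.328,.154],12)
cm=camera_model('wrist'); im,dp=read_camera('wrist'); G=grid(cm,dp)
np.savez('/tmp/wrist',im=im,dp=dp)
hsv=cv2.cvtColor(im,cv2.COLOR_RGB2HSV); X,Y,Z=G[...,0],G[...,1],G[...,2]
b=(abs(hsv[...,0].astype(int)-110)<12)&(hsv[...,1]>120)&(X>.43)&(X<.56)&(Y>.25)&(Y<.42)
for n,m in [('top',b&(Z>.168)),('tube',b&(Z>.02)&(Z<.06))]:
    q=G[m]
    if len(q)>4: print(n,len(q),q.mean(0).round(4),cv2.minAreaRect((q[:,:2]*1000).astype(np.float32)))
print('tcp px',proj(cm,[[.497,.328,.174]]))
cv2.imwrite('pics/w1.png',im[:,:,::-1])
E
python3 c.py
```

```text
t 1.65 pos [0.4964 0.3291 0.2899] jaw yaw 12.12 F [0.68 0.55 0.45] w 0.048 q7 [-50.   10.7  16.2  87.6  -3.   82.2 -21.5]
tool->world cols
 [[-0.001 -0.21   0.978]
 [ 0.001  0.978  0.21 ]
 [-1.     0.001 -0.001]]
shift [ 0.1359 -0.0013  0.0004] turn (tool x down) 0.1
top 520 [0.4955 0.331  0.1726] ((495.6241149902344, 330.2250061035156), (14.647696495056152, 28.77621841430664), 7.8971381187438965)
tube 372 [0.5005 0.3559 0.0375] ((498.13037109375, 330.08587646484375), (45.0706901550293, 79.5145034790039), 8.726469993591309)
tcp px [[262.09307682 194.81395818]]
```

View pics/w1.png

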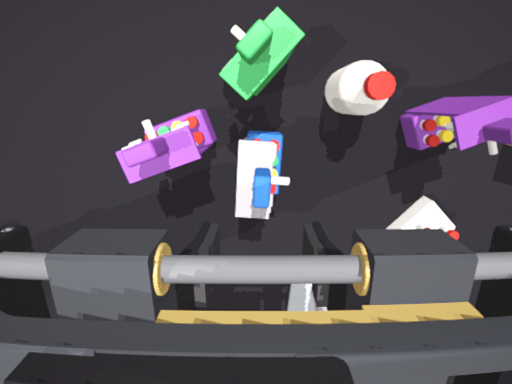

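The wrist view shows the blue grip at (262,187), centred in the open jaws, with clear space for both fingers. Descending and gripping.

Call:
step_arm --pt "0.1 0.03 0.0016 -0.0007 3.6" --pt "0.1 0.075 0.0016 -0.0007 3.6" --pt "0.1 0.11 0.0016 -0.0007 3.6" --pt "0.1 0.128 0.0016 -0.0007 3.6" --pt "0.1 0.134 0.0016 -0.0007 3.6" --pt "-0.3 0.134 0.0016 -0.0007 3.6" --pt "-0.8 0.134 0.0016 -0.0007 3.6" --pt "-0.8 0.134 0.0016 -0.0007 3.6" --pt "-0.8 0.134 0.0016 -0.0007 3.6" --pt "-0.8 0.134 0.0016 -0.0007 3.6" --newtons 30

```text
time_s: 2.95
tool_pos: [0.4965, 0.3297, 0.1566]
tool_rot: [26.6, 89.9, 35.0]
force: [1.2, -0.0, 1.3]
grip_width: 0.0161
```

```bash
python3 -c "
from h import *
plan([.4955,.3305,.30],6.8)"
```

```text
t 2.95 pos [0.4965 0.3297 0.1566] jaw yaw 8.39 F [ 1.21 -0.02  1.28] w 0.0161 q7 [-49.8  15.1  16.   98.   -4.5  67.5 -24.2]
tool->world cols
 [[ 0.001 -0.146  0.989]
 [ 0.001  0.989  0.146]
 [-1.     0.001  0.001]]
shift [-0.1434  0.001  -0.0007] turn (tool x down) 1.6
```

Call:
step_arm --pt "-0.8 -0.01 0 0 0" --pt "-0.8 -0.04 0 0 0" --pt "-0.8 -0.08 0 0 0" --pt "-0.8 -0.115 -0.01 -0.003 0.5" --pt "-0.8 -0.123 -0.045 -0.013 1.6" --pt "-0.8 -0.123 -0.09 -0.026 1.6" --pt "-0.8 -0.123 -0.14 -0.04 1.6" --pt "-0.8 -0.123 -0.19 -0.054 1.6" --pt "-0.8 -0.123 -0.225 -0.064 1.6" --pt "-0.8 -0.123 -0.238 -0.068 1.6" --pt "-0.8 -0.123 -0.238 -0.068 1.6"

```text
time_s: 4.32
tool_pos: [0.4632, 0.0839, 0.279]
tool_rot: [107.5, 89.9, 114.2]
force: [0.5, 0.9, -4.8]
grip_width: 0.0158
```

```bash
cat > d.py <<'E'
from h import *
plan([.5438,.0932,.274],6.8)
rng=np.random.default_rng(0)
ims=[]
O=np.array([.574,-.160]);a=np.radians(6.8);ux=np.array([np.cos(a),np.sin(a)]);uy=np.array([-np.sin(a),np.cos(a)])
for c in ['scene','side','wrist']:
    cm=camera_model(c); im,dp=read_camera(c); G=grid(cm,dp); np.savez('/tmp/'+c,im=im,dp=dp)
    S=G.copy(); d=G[...,:2]-O; S[...,0]=d@ux; S[...,1]=d@uy
    m=(abs(S[...,0])<.022)&(S[...,1]>-.05)&(S[...,1]<.35)&(S[...,2]>.13)&(S[...,2]<.24)
    q=S[m]
    for lo in np.arange(-.02,.32,.04):
        p=q[(q[:,1]>lo)&(q[:,1]<lo+.04)]
        if len(p)>6: print(c,len(p),'y',round(lo+.02,2),'x med/min/max',np.percentile(p[:,0],[50,5,95]).round(4),'z med/max',np.percentile(p[:,2],[50,97]).round(4))
    if len(q): print(c,'ymax',np.percentile(q[:,1],[99,100]).round(3))
    hsv=cv2.cvtColor(im,cv2.COLOR_RGB2HSV)
    g=(abs(hsv[...,0].astype(int)-14)<6)&(hsv[...,1]>140)&(S[...,0]>0)&(S[...,0]<.06)&(S[...,1]>.1)&(S[...,1]<.25)&(S[...,2]>.15)
    if g.sum(): print(c,'gate',g.sum(),np.percentile(S[g],[3,50,97],axis=0).round(4).tolist())
    b=(abs(hsv[...,0].astype(int)-110)<12)&(hsv[...,1]>120)&(abs(G[...,0]-.464)<.05)&(abs(G[...,1]-.084)<.07)&(G[...,2]>.1)
    if b.sum(): print(c,'blue',b.sum(),np.percentile(S[b],[2,98],axis=0).round(4).tolist())
    ims.append(im[:,:,::-1])
cv2.imwrite('pics/d1.png',np.vstack([cv2.resize(ims[0][100:292,130:386],(400,300)),cv2.resize(ims[1][90:282,130:386],(400,300))]))
E
python3 d.py
```

```text
t 4.33 pos [0.4632 0.0839 0.279 ] jaw yaw 6.73 F [ 0.53  0.94 -4.77] w 0.0158 q7 [-40.4  -5.9  25.2 105.    2.5  80.4  -9. ]
tool->world cols
 [[-0.    -0.117  0.993]
 [ 0.001  0.993  0.117]
 [-1.     0.001 -0.   ]]
shift [ 0.005  -0.0002  0.0811] turn (tool x down) -0.1
scene 25 y 0.0 x med/min/max [0.0059 0.0016 0.009 ] z med/max [0.16   0.1631]
scene 30 y 0.04 x med/min/max [0.0052 0.001  0.0074] z med/max [0.166  0.1702]
scene 31 y 0.08 x med/min/max [ 0.0058 -0.0002  0.0089] z med/max [0.1729 0.1785]
scene 33 y 0.12 x med/min/max [0.0044 0.0004 0.0073] z med/max [0.179  0.1838]
scene 33 y 0.16 x med/min/max [ 0.0042 -0.0009  0.0072] z med/max [0.1864 0.1895]
scene 40 y 0.2 x med/min/max [0.0054 0.0014 0.0196] z med/max [0.1927 0.1981]
scene 41 y 0.24 x med/min/max [0.0045 0.0002 0.0072] z med/max [0.1991 0.2037]
scene 46 y 0.28 x med/min/max [0.0049 0.0006 0.009 ] z med/max [0.2063 0.211 ]
scene 33 y 0.32 x med/min/max [ 0.0076 -0.0001  0.0211] z med/max [0.2079 0.211 ]
scene ymax [0.31  0.312]
scene gate 52 [[0.0119, 0.1685, 0.1854], [0.0376, 0.1836, 0.1976], [0.052, 0.1882, 0.
[... 722 characters left out ...]

side 14 y 0.32 x med/min/max [ 0.0037 -0.0059  0.0201] z med/max [0.2092 0.2133]
side ymax [0.302 0.307]
side gate 60 [[0.0151, 0.1747, 0.1893], [0.0335, 0.1786, 0.1975], [0.0504, 0.1844, 0.2034]]
side blue 439 [[-0.1037, 0.215, 0.1262], [-0.0605, 0.2566, 0.2978]]
wrist 308 y 0.24 x med/min/max [-0.0013 -0.0046  0.0039] z med/max [0.2014 0.2045]
wrist 891 y 0.28 x med/min/max [-0.0006 -0.0047  0.0165] z med/max [0.2064 0.2102]
wrist 450 y 0.32 x med/min/max [ 0.0065 -0.0043  0.0205] z med/max [0.2077 0.2119]
wrist ymax [0.309 0.311]
wrist gate 17 [[0.0489, 0.1767, 0.2], [0.0499, 0.1809, 0.2009], [0.0515, 0.1845, 0.2027]]
wrist blue 2952 [[-0.1002, 0.2424, 0.1341], [-0.0578, 0.2979, 0.2959]]
```

View pics/d1.png

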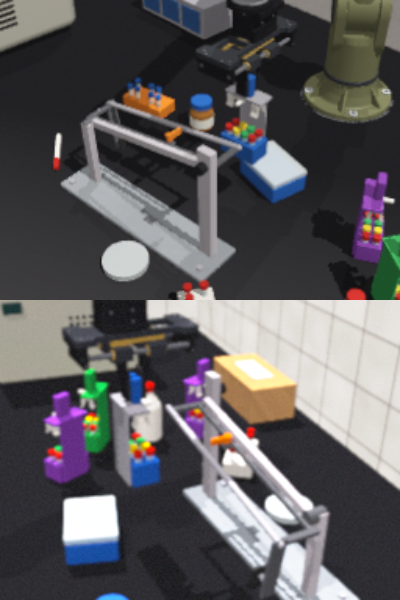

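The picture shows the carrier upright in the grip, on the robot side of the bar, at top crop (245,110) and bottom crop (135,440). Next, the carrier-to-bar offset in the same saved frames.

```bash
cat > e.py <<'E'
from h import *
O=np.array([.574,-.160]);a=np.radians(6.8);ux=np.array([np.cos(a),np.sin(a)]);uy=np.array([-np.sin(a),np.cos(a)])
o=monitor.get_obs(); d=o['tool_pos'][:2]-O; print('tcp stand',d@ux,d@uy,o['tool_pos'][2])
for c in ['scene','side','wrist']:
    D=np.load(f'/tmp/{c}.npz'); im=D['im']; G=grid(camera_model(c),D['dp'])
    d=G[...,:2]-O; S=G.copy(); S[...,0]=d@ux; S[...,1]=d@uy
    hsv=cv2.cvtColor(im,cv2.COLOR_RGB2HSV)
    b=(abs(hsv[...,0].astype(int)-110)<12)&(hsv[...,1]>120)&(abs(S[...,0]+.08)<.06)&(abs(S[...,1]-.255)<.07)
    for n,m in [('grip',b&(S[...,2]>.25)),('tube',b&(S[...,2]<.18)&(S[...,2]>.115))]:
        if m.sum()>3: print(c,n,m.sum(),np.percentile(S[m],[1,99],axis=0).round(4).tolist())
    y=S[...,1]; m=(abs(S[...,0])<.012)&(y>.2)&(y<.3)&(S[...,2]>.18)&(S[...,2]<.22)
    if m.sum()>9: print(c,'bar',np.percentile(S[m][:,0],[1,50,99]).round(4), 'top line', np.percentile(S[m][:,2]-.167*(S[m][:,1]-.255),[50,90,99]).round(4))
E
python3 e.py
```

```text
tcp stand -0.08066512670390684 0.2573746674105175 0.2788781764744965
scene grip 78 [[-0.0904, 0.2614, 0.2606], [-0.0653, 0.2721, 0.307]]
scene tube 260 [[-0.0994, 0.2202, 0.1248], [-0.054, 0.2982, 0.1641]]
scene bar [-0.0005  0.0048  0.0079] top line [0.2021 0.2042 0.2056]
side grip 152 [[-0.0928, 0.2389, 0.2594], [-0.0707, 0.2648, 0.3033]]
side tube 287 [[-0.1044, 0.2148, 0.1251], [-0.0594, 0.2357, 0.1644]]
side bar [-0.0069 -0.0034  0.0103] top line [0.2038 0.2055 0.2072]
wrist grip 1766 [[-0.0894, 0.2431, 0.2584], [-0.0733, 0.2725, 0.2963]]
wrist tube 1186 [[-0.1019, 0.2324, 0.1262], [-0.057, 0.298, 0.1627]]
wrist bar [-0.0051 -0.0012  0.0109] top line [0.2023 0.2035 0.2044]
```

Call:
step_arm --pt "-0.8 0 0 0.01 0" --pt "-0.8 0 0 0.035 0" --pt "-0.8 0 0 0.06 0" --pt "-0.8 0 0 0.075 0" --pt "-0.8 0 0 0.0807 0" --pt "-0.8 0.006 0 0.0807 0" --pt "-0.8 0.012 0 0.0807 0" --pt "-0.8 0.016 0 0.0807 0" --pt "-0.8 0.016 0 0.0807 0"

```text
time_s: 5.6
tool_pos: [0.5431, 0.0936, 0.2627]
tool_rot: [160.3, 90.0, 167.1]
force: [0.2, -1.0, -4.2]
grip_width: 0.0159
```

```bash
cat > f.py <<'E'
from h import *
O=np.array([.574,-.160]);a=np.radians(6.8);ux=np.array([np.cos(a),np.sin(a)]);uy=np.array([-np.sin(a),np.cos(a)])
o=monitor.get_obs(); d=o['tool_pos'][:2]-O; print('tcp stand',d@ux,d@uy,o['tool_pos'][2],'F stand',(o['force'][:2]@ux).round(2),(o['force'][:2]@uy).round(2),o['force'][2].round(2),'tq',o['wrist_torque'].round(2))
cm=camera_model('wrist'); im,dp=read_camera('wrist'); G=grid(cm,dp); np.savez('/tmp/wrist2',im=im,dp=dp)
d=G[...,:2]-O; S=G.copy(); S[...,0]=d@ux; S[...,1]=d@uy
m=(abs(S[...,0])<.009)&(S[...,1]>.298)&(S[...,1]<.312)&(S[...,2]>.19)&(S[...,2]<.222)
print('bar',m.sum(),np.percentile(S[m],[2,50,98],axis=0).round(4).tolist() if m.sum() else '')
cv2.imwrite('pics/w2.png',im[:,:,::-1])
E
python3 f.py
```

```text
tcp stand -0.000642828457240497 0.25550490145918914 0.2626942629404967 F stand 0.04 -1.06 -4.22 tq [-0.11 -0.01 -0.01]
bar 381 [[-0.0045, 0.2982, 0.2043], [0.0012, 0.304, 0.2097], [0.0084, 0.3101, 0.2123]]
```

View pics/w2.png

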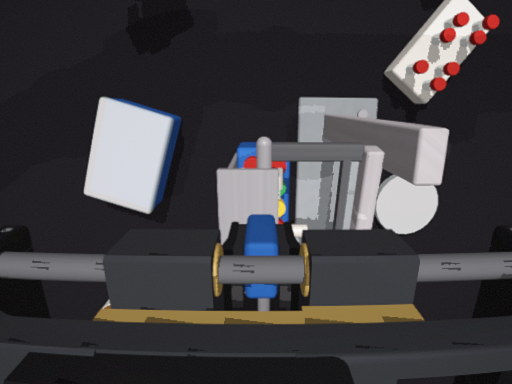

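The wrist view shows the bar end at (264,145) in line with the grip block at (260,250), so it's aligned laterally. Now lowering in small steps and watching the force.

Call:
step_arm --pt "-0.8 0.005 0 0.0006 0" --pt "-0.8 0.01 0 0.0006 0" --pt "-0.8 0.0135 0 0.0006 0" --pt "-0.8 0.0135 0 0.0006 0"

```text
time_s: 6.15
tool_pos: [0.544, 0.0938, 0.2491]
tool_rot: [-167.7, 90.0, -160.9]
force: [-0.3, 0.6, -4.9]
grip_width: 0.0156
```

Call:
step_arm --pt "-0.8 0.001 0 0 0" --pt "-0.8 0.002 0 0 0" --pt "-0.8 0.002 0 0 0"

```text
time_s: 6.52
tool_pos: [0.5442, 0.0938, 0.2476]
tool_rot: [87.3, 90.0, 94.1]
force: [0.1, -0.7, -4.9]
grip_width: 0.0156
```

Call:
step_arm --pt "-0.8 0.001 0 0 0" --pt "-0.8 0.0015 0 0 0" --pt "-0.8 0.0015 0 0 0"

```text
time_s: 6.9
tool_pos: [0.5444, 0.0938, 0.2463]
tool_rot: [15.4, 90.0, 22.2]
force: [-0.4, 0.2, -2.7]
grip_width: 0.0157
```

Call:
step_arm --pt "-0.8 0.0 0 0 0" --pt "-0.8 0.001 0 0 0" --pt "-0.8 0.001 0 0 0" --newtons 12

```text
time_s: 7.28
tool_pos: [0.5446, 0.0937, 0.2456]
tool_rot: [7.2, 89.9, 14.0]
force: [0.3, -1.2, 1.3]
grip_width: 0.0158
```

Call:
step_arm --pt "-0.8 0.001 0 0 0" --pt "-0.8 0.001 0 0 0"

```text
time_s: 7.52
tool_pos: [0.5446, 0.0936, 0.2443]
tool_rot: [3.0, 90.0, 9.8]
force: [0.1, -1.9, 0.6]
grip_width: 0.0156
```

```bash
sed -i '/^cm=/,$d' f.py; python3 f.py
```

```text
tcp stand 0.0007929399347878507 0.2553375637703444 0.2443362621158786 F stand -0.09 -1.95 0.59 tq [-0.21 -0.01 -0.07]
```

Call:
step_arm --pt "-0.8 0.001 0 0 0" --pt "-0.8 0.001 0 0 0"

```text
time_s: 7.78
tool_pos: [0.5444, 0.0938, 0.2431]
tool_rot: [24.2, 90.0, 31.0]
force: [1.1, -0.9, 1.1]
grip_width: 0.0159
```

Call:
step_arm --pt "-0.8 0.001 0 0 0" --pt "-0.8 0.001 0 0 0"

```text
time_s: 8.02
tool_pos: [0.5443, 0.0938, 0.2421]
tool_rot: [35.1, 90.0, 41.9]
force: [0.3, -1.6, 1.2]
grip_width: 0.0158
```

```bash
python3 f.py
cat > g.py <<'E'
from h import *
ims=[]
for c in ['scene','side']:
    im,dp=read_camera(c); np.savez('/tmp/'+c,im=im,dp=dp)
    u=proj(camera_model(c),[monitor.get_obs()['tool_pos']-[0,0,.06]])[0].astype(int); print(c,u)
    y0=max(0,u[1]-45);x0=max(0,u[0]-60)
    ims.append(cv2.resize(im[y0:y0+90,x0:x0+120,::-1],(400,300),interpolation=cv2.INTER_CUBIC))
import sys; cv2.imwrite(f'pics/{sys.argv[1]}.png',np.hstack(ims))
E
python3 g.py g1
```

```text
tcp stand 0.00055900871839136 0.25552751942186325 0.24205510355327642 F stand 0.08 -1.62 1.22 tq [-0.3  -0.06 -0.03]
scene [268 194]
side [245 174]
```

View pics/g1.png

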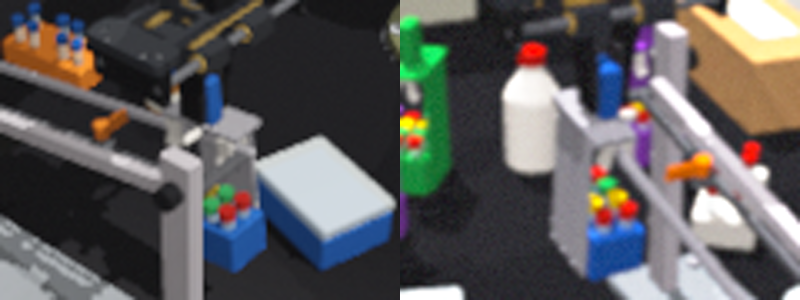

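The right crop shows the bar running under the head plate between back plate and tubes (at about (620,150)), so it is hooked, and the rail is carrying the full weight. A little further down to seat both saddles.

Call:
step_arm --pt "-0.8 0.0008 0 0 0" --pt "-0.8 0.0008 0 0 0"

```text
time_s: 8.38
tool_pos: [0.5443, 0.0937, 0.2413]
tool_rot: [-1.2, 90.0, 5.6]
force: [0.0, -1.7, 2.2]
grip_width: 0.0161
```

Call:
step_arm --pt "-0.8 0.0008 0 0 0" --pt "-0.8 0.0008 0 0 0"

```text
time_s: 8.62
tool_pos: [0.5444, 0.0935, 0.2406]
tool_rot: [-30.2, 90.0, -23.4]
force: [0.2, -1.7, 2.7]
grip_width: 0.0158
```

```bash
python3 f.py
```

```text
tcp stand 0.0006047255107759185 0.25525615000693075 0.24060699095630397 F stand -0.03 -1.7 2.72 tq [-0.42  0.08 -0.03]
```

Call:
step_arm --pt "-0.8 0.0004 -0.003 0 0" --pt "-0.8 0.0014 -0.009 0 0" --pt "-0.8 0.0025 -0.016 0 0" --pt "-0.8 0.0037 -0.023 0 0" --pt "-0.8 0.0049 -0.03 0 0" --pt "-0.8 0.0057 -0.035 0 0" --pt "-0.8 0.0057 -0.035 0 0" --newtons 18

```text
time_s: 9.5
tool_pos: [0.5485, 0.0579, 0.2347]
tool_rot: [-99.3, 89.9, -92.6]
force: [0.5, -2.6, 1.5]
grip_width: 0.0158
```

```bash
python3 f.py; python3 -c "
from h import *
plan([0,0,0])"
```

```text
tcp stand 0.00044855932966423803 0.2194201118064124 0.23465436069888718 F stand 0.15 -2.67 1.55 tq [-0.39 -0.02  0.02]
t 9.5 pos [0.5485 0.0579 0.2347] jaw yaw 6.74 F [ 0.46 -2.64  1.55] w 0.0158 q7 [-36.2   6.7  29.8  98.9  -3.4  75.3   1. ]
tool->world cols
 [[-0.    -0.117  0.993]
 [-0.001  0.993  0.117]
 [-1.    -0.001 -0.   ]]
shift [ 0.2347  0.007  -0.5514]
```

Call:
step_arm --pt "-0.8 0.0007 -0.004 0 0" --pt "-0.8 0.0015 -0.009 0 0" --pt "-0.8 0.0023 -0.014 0 0" --pt "-0.8 0.0032 -0.019 0 0" --pt "-0.8 0.004 -0.024 0 0" --pt "-0.8 0.004 -0.024 0 0"

```text
time_s: 10.25
tool_pos: [0.5513, 0.034, 0.2307]
tool_rot: [-97.5, 89.9, -90.8]
force: [0.5, -2.0, 1.7]
grip_width: 0.0161
```

Call:
step_arm --pt "-0.8 0.0007 -0.004 0 0" --pt "-0.8 0.0013 -0.008 0 0" --pt "-0.8 0.002 -0.012 0 0" --pt "-0.8 0.002 -0.012 0 0"

```text
time_s: 10.75
tool_pos: [0.5527, 0.0232, 0.2288]
tool_rot: [80.1, 90.0, 86.9]
force: [-0.1, 0.0, 2.0]
grip_width: 0.0158
```

```bash
python3 f.py
```

```text
tcp stand 0.0005290257923237264 0.18448067488542078 0.2287500369596719 F stand -0.1 0.02 2.0 tq [-0.03 -0.04  0.  ]
```

Call:
step_arm --pt "-0.8 0.0007 -0.004 0 0" --pt "-0.8 0.0013 -0.008 0 0" --pt "-0.8 0.002 -0.012 0 0" --pt "-0.8 0.0025 -0.015 0 0" --pt "-0.8 0.0025 -0.015 0 0"

```text
time_s: 11.38
tool_pos: [0.5537, 0.0072, 0.2259]
tool_rot: [-154.4, 89.9, -147.7]
force: [-2.8, 1.5, 2.5]
grip_width: 0.016
```

Call:
step_arm --pt "-0.8 0.0007 -0.004 0 0" --pt "-0.8 0.0013 -0.008 0 0" --pt "-0.8 0.002 -0.012 0 0" --pt "-0.8 0.0025 -0.015 0 0" --pt "-0.8 0.0025 -0.015 0 0"

```text
time_s: 12.0
tool_pos: [0.5556, -0.0086, 0.2233]
tool_rot: [-130.4, 89.8, -123.7]
force: [-5.3, -2.3, 1.9]
grip_width: 0.0158
```

```bash
python3 f.py
```

```text
tcp stand -0.00030322476436529106 0.15254573494539878 0.2233467177219803 F stand -5.55 -1.64 1.92 tq [-0.65  1.15  0.02]
```

```bash
python3 g.py g2
```

```text
scene [242 184]
side [264 198]
```

View pics/g2.png

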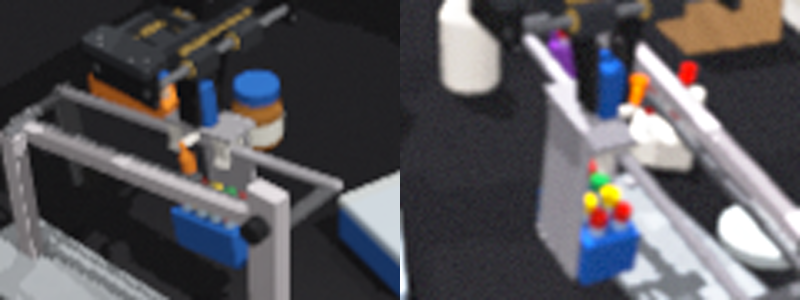

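The crops show the gate (orange, left (185,155), right (635,90)) swung open with the pin still on its tip. It needs a little more push.

Call:
step_arm --pt "-0.8 0.0005 -0.003 0 0" --pt "-0.8 0.001 -0.006 0 0" --pt "-0.8 0.001 -0.006 0 0"

```text
time_s: 12.48
tool_pos: [0.5579, -0.013, 0.2229]
tool_rot: [-21.3, 89.9, -14.5]
force: [0.2, -1.3, 0.8]
grip_width: 0.0156
```

```bash
python3 f.py
```

```text
tcp stand 0.001429170614734434 0.14789325225464156 0.22292337463558407 F stand 0.06 -1.33 0.79 tq [-0.29 -0.04  0.01]
```

Past the gate: the side force is gone. A little further, then release.

Call:
step_arm --pt "-0.8 0.0008 -0.005 -0.0005 0" --pt "-0.8 0.0016 -0.01 -0.001 0" --pt "-0.8 0.0025 -0.015 -0.001 0" --pt "-0.8 0.0025 -0.015 -0.001 0"

```text
time_s: 12.98
tool_pos: [0.5577, -0.0286, 0.2202]
tool_rot: [-84.5, 90.0, -77.8]
force: [0.9, -1.4, 0.1]
grip_width: 0.0158
```

```bash
python3 f.py; python3 g.py g3
```

```text
tcp stand -0.0005839058206091215 0.13240541694522773 0.22022227482814377 F stand 0.7 -1.48 0.12 tq [-0.31 -0.01  0.03]
scene [237 183]
side [268 203]
```

View pics/g3.png

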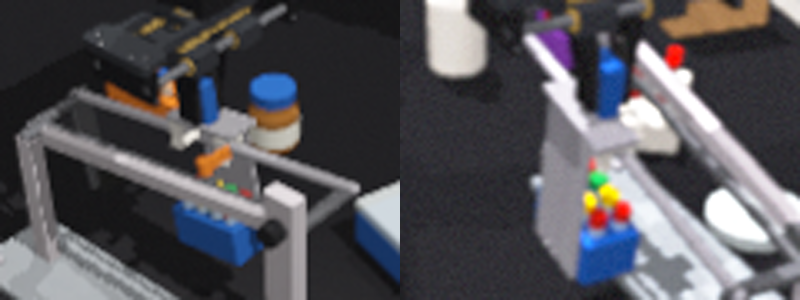

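The left crop shows the gate shut again at (212,160), behind the pin at (183,135). Letting go.

Call:
step_arm --pt "-0.4 0 0 0 0" --pt "-0.25 0 0 0 0" --pt "-0.25 0 0 0 0" --pt "-0.25 -0.01 0 0 0" --pt "-0.25 -0.04 0 0 0" --pt "-0.25 -0.08 0 0 0" --pt "-0.25 -0.1 0 0 0" --pt "-0.25 -0.1 0 0 0" --pt "-0.25 -0.1 0 0 0" --pt "-0.25 -0.1 0 0 0" --pt "-0.25 -0.1 0 0 0" --pt "-0.25 -0.1 0 0 0"

```text
time_s: 14.58
tool_pos: [0.5576, -0.0275, 0.3198]
tool_rot: [-178.5, 90.0, -171.7]
force: [-0.4, -0.6, -1.4]
grip_width: 0.0326
```

```bash
python3 f.py
cat > k.py <<'E'
from h import *
O=np.array([.574,-.160]);a=np.radians(6.8);ux=np.array([np.cos(a),np.sin(a)]);uy=np.array([-np.sin(a),np.cos(a)])
ims=[]
for c in ['scene','side']:
    im,dp=read_camera(c); cm=camera_model(c); G=grid(cm,dp)
    d=G[...,:2]-O; S=G.copy(); S[...,0]=d@ux; S[...,1]=d@uy
    hsv=cv2.cvtColor(im,cv2.COLOR_RGB2HSV)
    b=(abs(hsv[...,0].astype(int)-110)<12)&(hsv[...,1]>120)&(abs(S[...,0])<.05)&(S[...,1]>-.05)&(S[...,1]<.25)
    for n,m in [('grip',b&(S[...,2]>.175)),('tube',b&(S[...,2]<.15)&(S[...,2]>.05))]:
        if m.sum()>3: print(c,n,m.sum(),np.percentile(S[m],[1,99],axis=0).round(4).tolist())
    g=(abs(hsv[...,0].astype(int)-14)<6)&(hsv[...,1]>140)&(S[...,0]>0)&(S[...,0]<.06)&(S[...,1]>.1)&(S[...,1]<.25)&(S[...,2]>.15)
    if g.sum(): print(c,'gate',g.sum(),np.percentile(S[g],[3,50,97],axis=0).round(4).tolist())
    u=proj(cm,[[.57,-.11,.15]])[0].astype(int)
    y0=max(0,u[1]-60);x0=max(0,u[0]-80)
    ims.append(cv2.resize(im[y0:y0+120,x0:x0+160,::-1],(400,300),interpolation=cv2.INTER_CUBIC))
cv2.imwrite('pics/k1.png',np.hstack(ims))
E
python3 k.py
```

```text
tcp stand -0.0006013304017956911 0.1335275253129719 0.31984413203393136 F stand -0.47 -0.53 -1.41 tq [-0.09  0.02 -0.02]
scene grip 118 [[-0.035, 0.0089, 0.1834], [0.0152, 0.1599, 0.4282]]
scene tube 260 [[-0.0119, 0.0063, 0.0526], [0.0299, 0.0891, 0.0931]]
scene gate 51 [[0.0169, 0.177, 0.1891], [0.0386, 0.1843, 0.1983], [0.0524, 0.1885, 0.2028]]
side grip 219 [[-0.0135, 0.0054, 0.1813], [0.0027, 0.0319, 0.2223]]
side tube 118 [[-0.0226, -0.0307, 0.0509], [0.0118, 0.018, 0.1196]]
side gate 86 [[0.0034, 0.1087, 0.1899], [0.0281, 0.1783, 0.2], [0.0477, 0.1843, 0.4029]]
```

View pics/k1.png

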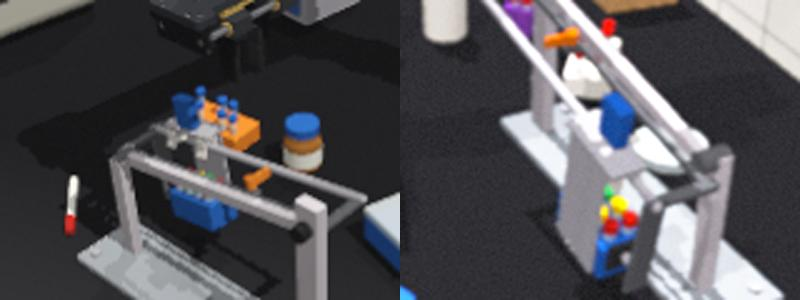

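The carrier hangs against the stop: left crop (195,205), right crop (605,240) with the pad at (650,230). The gate is shut and the gripper is clear above. One short wait, then a second check for rest before handing in.

Call:
step_arm --pt "-0.25 -0.03 0 0 0" --pt "-0.25 -0.05 0 0 0" --pt "-0.25 -0.05 0 0 0" --pt "-0.25 -0.05 0 0 0" --pt "-0.25 -0.05 0 0 0" --pt "-0.25 -0.05 0 0 0" --pt "-0.25 -0.05 0 0 0" --pt "-0.25 -0.05 0 0 0"

```text
time_s: 15.68
tool_pos: [0.5577, -0.0275, 0.3702]
tool_rot: [148.2, 90.0, 155.0]
force: [0.3, 0.0, -0.6]
grip_width: 0.0326
```

```bash
python3 k.py; python3 f.py
```

```text
scene grip 115 [[-0.0079, 0.0079, 0.1815], [0.0081, 0.0435, 0.2248]]
scene tube 260 [[-0.0131, 0.0058, 0.0509], [0.0294, 0.0895, 0.0939]]
scene gate 52 [[0.0128, 0.1709, 0.1865], [0.0381, 0.1848, 0.1978], [0.0519, 0.1875, 0.2027]]
side grip 221 [[-0.014, 0.0057, 0.1819], [0.001, 0.0352, 0.2225]]
side tube 117 [[-0.0219, -0.0283, 0.0512], [0.0133, 0.0186, 0.1153]]
side gate 86 [[0.0104, 0.1083, 0.1896], [0.028, 0.1779, 0.1998], [0.0473, 0.1836, 0.4529]]
tcp stand -0.0004731633963017505 0.13352343683593598 0.3702554133011868 F stand 0.21 -0.93 0.96 tq [-0.06  0.03  0.05]
```

```bash
python3 -c "
from cell import env
print(env.sign_off())"
```

```text
the job is handed in; nothing more can be done
None
```

The blue carrier is hanging at rest against the rubber stop, and I handed the job in at about 16 s of the 54 s allowed.

- **Hooking:** I lowered the carrier at the high end until the rail bore all of its weight while still held. The force readings put the load on the rail at roughly 7 to 8 N at most.
- **Gate:** I pushed it downhill through the orange gate. The largest reading was a sideways force of about 5.5 N while the pin was on the gate's tip. Readings were taken between moves, so a brief higher peak could have gone unseen.
- **Release:** I let go at about y 0.13 m on the stand, with the gate already shut behind the pin, and it slid down by itself.

**Last checks:** Two looks about 1 s apart showed the carrier in the same place to within a few millimetres, with carrier_hook at about y 0.03 m, at the lower edge of the expected 0.03 to 0.05 m. The gate was shut, and the gripper was about 10 cm clear of everything with no force on it beyond noise.

None of the checks failed, but the scene and side cameras disagreed by up to about 6 mm. I aligned the carrier with the wrist camera instead. I commanded no contact with the other objects on the bench, but did not re-measure them individually at the end.

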